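# Clear tested bars into the retention tub

## Robot

A 6-joint arm with a two-finger parallel gripper is mounted at the origin on the work surface. World frame = base frame: x ahead of the robot, y to its left, z up, the work surface at z = 0. Lengths are in m, angles in rad, forces in N, time in s.
With the tool pointing down it reaches from about 0.275 to 0.825 m from the base axis. Payload 4.9 kg.
Tool frame: the origin (TCP) lies on the mounting face of the last link; the fingertips stand 173 mm ahead of it and the grasp point (between the pads) lies 155 mm ahead of it; y points along the fingers, z is the direction in which the jaws open and shut, and the axes are right-handed (so a half turn about y gives the same grasp; the last joint's range is limited). The gripper opens to 85 mm and grips with 20 to 120 N. Pads are 22 mm wide; open, the fingers measure 114 mm over their backs; the gripper's body (76 mm by 85 mm) begins 54 mm behind the grasp point. The pads swing forward as they close: fully open they stand 13 mm farther back than shut.
Start: joints at [-1.244, 0.326, -0.193, 1.052, 0, 1.437], TCP at [0.245, -0.493, 0.405] pointing down, gripper open.
Joint ranges: [-2.65, 2.65], [-0.97, 1.79], [-1.3, 1.35], [-1.93, 2.1], [-1.47, 1.37], [-3.14, 3.14]. Speed limits (rad/s): [2.57, 2.57, 3.14, 3.14, 3.14, 3.14].

## Interface

Orientations are given as a rotation vector (axis times angle).
In Python, from workcell import env gives the robot as it stands.
- The arm moves only by the tool send_rows, never from a script. Its argument "increments" is a list that holds one entry, the list of rows, each a list of 4 numbers: the shift along the tool's x, y, z in mm, then the turn about the tool's y in degrees. A call has 1 to 8 rows; each row shifts and turns the commanded pose from where the row before left it, along the tool's axes as they then stand; what a row does not reach is not made up. A row lasts 1/10 s, in which the tool goes at most 50 mm and 8.59 degrees, less where a joint would pass 70% of its speed; a pose out of reach is approached as far as the arm can. A call is refused whole if a number of a shift passes 50 or a number of a turn 8.59, either way. A call with a gripper value outside its range is refused whole. "grip" is the finger opening in mm, from 0 to 85.4, set as the call begins (left out, the last holds). The fingers move at their own pace and stop on an object; "grip_force" is the grip in N (left out, the last holds). Time passes only in rows, so rows that do not move let the fingers close. It gives the time, the measured TCP pose, the force and the opening at its end, in the units of the state.
- env.read_state(): the state, without advancing time (a new reading comes with each control period).
- env.capture(name): name is "scene" or "top" or "wrist"; returns a dict with "img" (420x560x3 uint8, blue, green, red), "z_map" (420x560 float32, m along the optical axis (not along the pixel's ray), 0 where there is no reading), "mtx" (3x3 intrinsics, pixels), "k1" (the pictures are not rectified: a ray, as slopes to the right and down, at radius r is drawn at 1 + k1 r^2 times it, then the intrinsics apply), "world_from_camera" (4x4, takes a point from camera to world coordinates). Camera axes: x right, y down, z forward; pixel columns grow to the right and rows downward; lengths in m; the calibration is good to about 2 mm. A picture is of the moment at which its call begins.
- env.sign_off(): hands the job in, once; it reports no verdict.
The state is a dict: "time": time; "joint_pos": joint angles; "joint_velocities": joint speeds; "effort": joint torques, N m; "position": TCP position; "orientation": TCP orientation; "wrist_force": force on the tool from outside, world axes, zero at the start; "ft_torque": the same for the moment, N m; "gripper_width": opening from 0.0 (shut) to 1.0 (fully open).
Only numpy, scipy, OpenCV 4.12 (cv2) and the standard library are available. Lean on these libraries where they do the work, as an engineer would, in place of code of your own. Each camera call takes 0.05 s, during which the arm holds its last target. There are 200 camera calls.

## Task

Carry the tray of tested specimen bars by its bridge handle and tip all four bars into the open round tub without the gripper touching the bars, then set the empty tray back upright on the rubber mat. Finally put the loose lid on the tub and press it down past the sprung catches until it is fully home and level. Leave the jar, the round test block and the vee block where they are.

Things in the scene. Friction and masses are not known exactly. Their poses are not given: they have to be found in the camera images.
- tray: Loose aluminium tray, 0.16 kg, 196 mm long (y), 84 wide (x), 3 mm sheet, bridge handle across its middle. Origin: centre of underside, z up. Flat floor 110 mm long, then at both ends a 45 mm ramp rising 20 degrees to an open pouring lip at y = +-97, z = 18 mm; side walls 32 mm high. Bars roll out over either end when tilted well beyond 20 degrees about x; 55 to 60 degrees empties it.
- tray_grip (a point): Centre of the tray's bridge handle, 85 mm above the tray's underside: a flat bar 76 mm long free between its posts (along the tray's x), 14 mm thick (along y), 22 mm tall (74 to 96 mm above the underside). Axes are the tray's.
- bar0: One of four alike round steel-grey specimen bars lying across the tray, 62 mm long, 26 mm diameter, about 80 g. Origin: its centre; its x is its length; it rolls.
- bar1: One of four alike round steel-grey specimen bars lying across the tray, 62 mm long, 26 mm diameter, about 80 g. Origin: its centre; its x is its length; it rolls.
- bar2: One of four alike round steel-grey specimen bars lying across the tray, 62 mm long, 26 mm diameter, about 80 g. Origin: its centre; its x is its length; it rolls.
- bar3: One of four alike round steel-grey specimen bars lying across the tray, 62 mm long, 26 mm diameter, about 80 g. Origin: its centre; its x is its length; it rolls.
- tub: Fixed open round white tub, 110 mm high, rim radius 83 mm outside, 79 inside, floor 5 mm thick. Origin: centre of underside, z up. Four small sprung steel catches stick 6 mm into the mouth, 6 mm below the rim; they hold a loose lid about 5 to 7 mm too high until it is pressed past them with 5 to 15 N.
- tub_rim (a point): Centre of the tub's mouth at rim height, 110 mm above its underside.
- lid: Loose round white lid, 0.14 kg, lying right way up on the bench. Origin: centre of its plug's underside, z up. Plug: radius 76 mm, 12 mm deep, lower edge chamfered 4 mm; flange of radius 86 mm above it, 12 to 17 mm above the origin, which lies on the tub's rim when fully home (lid origin then 98 mm above the tub's underside).
- lid_grip (a point): A point on the lid's upright bar handle, 42 mm above the lid's origin. The handle is 64 mm long along the lid's x, 18 mm thick along its y, and stands 17 to 55 mm above the origin.
- mat: Fixed flat black rubber mat, 170 mm (its x) by 230 mm (its y), 3 mm thick, on which the tray starts and to which it returns. Origin: centre of its underside.
- jar: Bystander: closed white jar, 66 mm diameter, 75 mm high. Origin: centre of its underside. Leave alone.
- ref_block: Bystander: round steel hardness test block, 68 mm diameter, 16 mm high. Origin: centre of its underside. Leave alone.
- v_block: Bystander: dark steel vee block with a groove, 50 x 70 mm, 40 mm high. Origin: centre of its underside. Leave alone.
Mind the look-alikes: they are no part of the job. What is shaped like the bar1 but blue is not meant.

How it is judged:
By the outcome, as a careful person would: the job done as asked, in the order asked, and still so for the second after the job is handed in, with the robot touching nothing.
It also fails if it takes over 72 s, if anything falls off the work surface, if the arm or the gripper's body presses on something with over 40 N, if the wrist force passes 120 N, or if a joint passes its speed limit or range.

## Working session

There is one attempt and no reset: what is moved stays moved. The work goes in short steps, Python scripts to look and compute and a tool call to move; the robot and the scene stay as the last step left them, time stands still between calls to the robot, and variables do not carry over. Pictures are saved under pics/ and viewed, about 8 in all and at most 12, crops included, and the job is handed in when it is done.

Besides the shell and the picture viewer there is one more tool, called after "Request:" as a command line: name --argument value ..., lists and objects as JSON in quotes. send_rows: Moves the arm, as the interface text tells. Its arguments: {"type":"object","properties":{"increments":{"type":"array","items":{"type":"array","items":{"type":"array","items":{"type":"number"}}}},"grip":{"type":"number"},"grip_force":{"type":"number"}},"required":["increments"]}

```bash
mkdir -p pics; ls; cat > h.py <<'E'
import numpy as np, cv2
from scipy.spatial.transform import Rotation as R
from workcell import env
def cap(n,save=None):
    c=env.capture(n)
    if save: cv2.imwrite(f'pics/{save}.png',c['img'])
    return c
def cloud(c):
    K=c['mtx'];h,w=c['z_map'].shape
    u,v=np.meshgrid(np.arange(w),np.arange(h))
    d=np.array([c['k1'],0,0,0,0],float)
    p=cv2.undistortPoints(np.stack([u,v],-1).reshape(-1,1,2).astype(float),K,d).reshape(h,w,2)
    z=c['z_map'][...,None]
    P=np.concatenate([p*z,z],-1)
    T=c['world_from_camera']
    W=P@T[:3,:3].T+T[:3,3]
    W[c['z_map']<=0]=np.nan
    return W
def st():
    s=env.read_state();Rm=R.from_rotvec(s['orientation']).as_matrix()
    return s,np.array(s['position']),Rm
E
python3 - <<'E'
from h import *
s,p,Rm=st();print(s['time'],p,Rm.round(3).tolist(),s['gripper_width'])
for n in('top','scene'):
    c=cap(n,n);np.savez(n+'.npz',W=cloud(c),img=c['img']);print(c['world_from_camera'].round(3).tolist(),c['k1'])
E
```

```text
pics
0.0 [ 0.24450682 -0.49237066  0.40392628] [[-0.896, -0.001, 0.445], [-0.445, 0.002, -0.896], [-0.0, -1.0, -0.002]] 1.0023908028682054
[[0.018, -0.997, 0.079, 0.454], [-1.0, -0.018, -0.002, 0.009], [0.004, -0.079, -0.997, 1.16], [0.0, 0.0, 0.0, 1.0]] -0.09945589212433383
[[-0.181, 0.606, -0.774, 1.326], [0.983, 0.1, -0.151, 0.154], [-0.014, -0.789, -0.614, 0.683], [0.0, 0.0, 0.0, 1.0]] 0.03945860162589756
```

View pics/top.png

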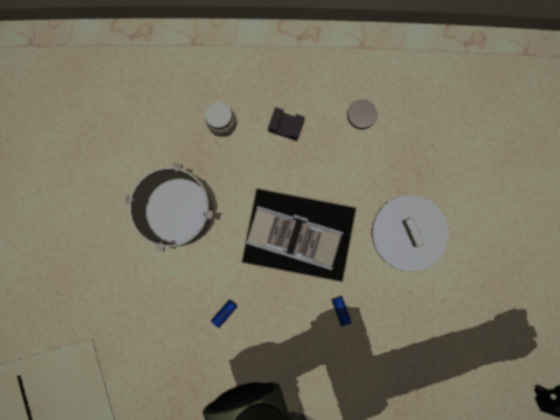

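View pics/scene.png

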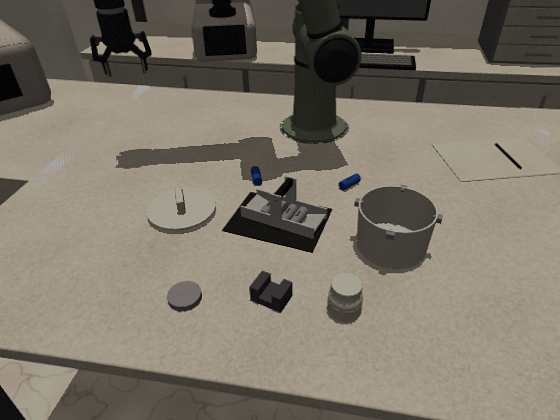

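The tray is at top-view pixels (250–345, 207–270) and holds four grey bars. The tub centre is at (172,207), and the lid is at (410,233) with its handle at (413,232). The two blue cylinders at (224,313) and (342,311) on the bench are look-alikes, not the grey bars in the tray. Next I'll measure positions and enlarge the tray.

```bash
python3 - <<'E'
from h import *
d=np.load('top.npz');W=d['W'];img=d['img']
def sel(u0,v0,u1,v1,z0,z1):
    P=W[v0:v1,u0:u1].reshape(-1,3);P=P[np.isfinite(P).all(1)];return P[(P[:,2]>z0)&(P[:,2]<z1)]
print('bench z',np.nanmedian(W[340:380,150:200,2]))
def rect(P):
    r=cv2.minAreaRect((P[:,:2]*1000).astype(np.float32));return np.round(r[0],1),np.round(r[1],1),round(r[2],1),len(P),np.median(P[:,2]).round(4)
print('handle',rect(sel(240,190,360,285,.085,.115)))
print('tray walls',rect(sel(240,190,360,285,.022,.115)))
print('mat',rect(W[185:285,238:360][d['img'][185:285,238:360].max(-1)<35]) )
print('lid handle',rect(sel(365,190,455,275,.045,.07)),'lid',rect(sel(365,190,455,275,.011,.07)))
P=sel(120,155,222,258,.1,.13);A=np.c_[2*P[:,:2],np.ones(len(P))];x=np.linalg.lstsq(A,(P[:,:2]**2).sum(1),rcond=None)[0]
print('tub',x[:2],np.sqrt(x[2]+x[0]**2+x[1]**2),np.median(P[:,2]),len(P))
P=sel(365,190,455,275,.011,.025);
c,r=cv2.minEnclosingCircle((P[:,:2]*1000).astype(np.float32));print('lid circ',c,r)
a=cv2.resize(img[150:290,115:365],None,fx=3.2,fy=3.2,interpolation=cv2.INTER_CUBIC);cv2.imwrite('pics/crop1.png',cv2.convertScaleAbs(a,alpha=1.5,beta=20))
E
```

```text
bench z 0.0007213095014290127
handle (array([497.9,  -8.9]), array([28.6, 84.1]), 74.3, 312, np.float64(0.0987))
tray walls (array([498. ,  -8.5]), array([195. ,  84.2]), 73.9, 1797, np.float64(0.0317))
mat (array([509.7, -22. ]), array([218.8, 161.6]), 78.6, 3632, np.float64(nan))
lid handle (array([ 515.1, -270.4]), array([61.9, 19.5]), 24.8, 249, np.float64(0.0546)) lid (array([ 514.7, -269.4]), array([168.8, 169.7]), 32.3, 4473, np.float64(0.017))
tub [0.55459139 0.24964923] 0.08129093463223092 0.10895808737071899 861
lid circ (514.9400634765625, -269.3602294921875) 86.74227905273438
```

View pics/crop1.png

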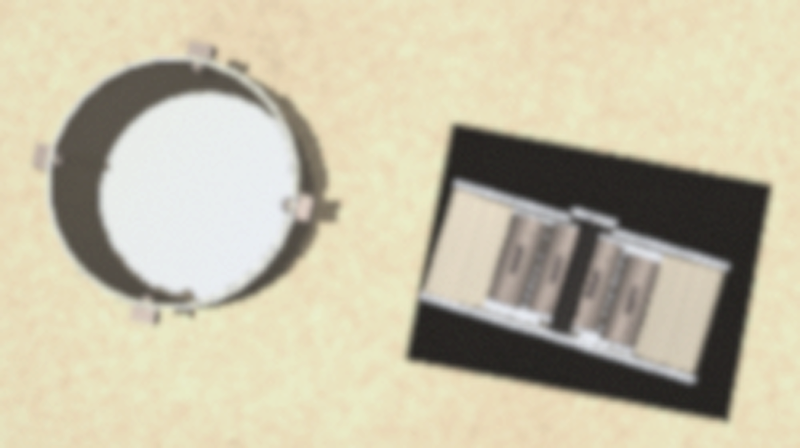

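The tray holds the four grey bars, two on each side of the bridge: crop ≈(530,255), (560,265), (595,275), (635,290). The blue ones lie outside it on the bench, so these four are the ones meant. The rows can't tilt the tool. I plan to lean the tray floor on the tub rim and let the handle turn in the jaws, with the jaw opening setting the tilt. I'm moving now.

Request:
send_rows --increments '[[[-36, 0, -26, 0], [-36, 0, -26, 0], [-36, 0, -26, 0], [-36, 0, -26, 0], [-36, 0, -26, 0], [-36, 0, -26, 0], [-36, 0, -26, 0], [-36, 0, -26, 0]]]' --grip 85

```text
time: 0.9
position: [0.4104, -0.1765, 0.4045]
orientation: [-0.461, 1.966, -1.965]
wrist_force: [1.0, 0.1, -0.6]
gripper_width: 0.997
```

Request:
send_rows --increments '[[[-36, 0, -26, 0], [-36, 0, -26, 0], [-36, 0, -26, 0], [-36, 0, -26, 0], [0, 0, 0, 5], [0, 0, 0, 0]]]'

```text
time: 1.5
position: [0.4929, -0.0197, 0.4042]
orientation: [-0.385, 2.016, -2.016]
wrist_force: [0.5, 0.0, 0.2]
gripper_width: 0.997
```

```bash
cat > g.py <<'E'
# go.py tx ty [angle of tool z]: print needed moves, world target mm
import sys
from h import *
s,p,Rm=st();p=p*1000
print('t',s['time'],'p',p.round(1),'q',np.round(s['joint_pos'],3),'w',round(s['gripper_width']*85.4,1),'F',np.round(s['wrist_force'],1),'yaw z',np.degrees(np.arctan2(Rm[1,2],Rm[0,2])).round(2),'ydown',Rm[:,1].round(4))
if len(sys.argv)>3:
    t=np.array([float(a) for a in sys.argv[1:4]]);print('tool delta',(Rm.T@(t-p)).round(1))
E
python3 g.py 498 -9 340
```

```text
t 1.5 p [492.9 -19.7 404.2] q [-0.19   0.223 -0.336  1.014 -0.     2.575] w 85.1 F [0.5 0.  0.2] yaw z -68.43 ydown [-0.0011  0.     -1.    ]
tool delta [-8.7 64.2 -8.1]
```

Request:
send_rows --increments '[[[0, 0, 0, -8.37], [0, 0, 0, -8.37], [0, 0, 0, -8.37], [0, 0, 0, -8.37], [0, 0, 0, -8.37], [0, 0, 0, -8.37], [0, 0, 0, -8.37], [0, 0, 0, -8.37]]]'

```text
time: 2.3
position: [0.4923, -0.0221, 0.4045]
orientation: [-1.199, 1.226, -1.225]
wrist_force: [-1.0, -0.6, 0.1]
gripper_width: 0.99
```

Request:
send_rows --increments '[[[0, 0, 0, -8.37], [0, 0, 0, -8.37], [0, 0, 0, -8.37], [0, 0, 0, -8.37], [0, 0, 0, -8.37], [0, 0, 0, -8.37], [0, 0, 0, -8.37], [0, 0, 0, -8.37]]]'

```text
time: 3.1
position: [0.4923, -0.0221, 0.4045]
orientation: [-1.545, 0.334, -0.333]
wrist_force: [0.5, -1.1, -0.7]
gripper_width: 0.994
```

Request:
send_rows --increments '[[[0, 0, 0, -8.37], [0, 0, 0, 0]]]'

```text
time: 3.3
position: [0.4924, -0.022, 0.4045]
orientation: [-1.559, 0.224, -0.223]
wrist_force: [0.7, 0.6, -1.3]
gripper_width: 0.992
```

```bash
python3 g.py 498 -9 340; python3 - <<'E'
from h import *
c=cap('wrist','w1');W=cloud(c);m=(W[...,2]>.09)&(W[...,2]<.108)
P=W[m]*1000;P=P[np.hypot(P[:,0]-498,P[:,1]+9)<60]
if len(P)>20: print(len(P),cv2.minAreaRect(P[:,:2].astype(np.float32)),np.median(P[:,2]))
E
```

```text
t 3.3 p [492.4 -22.  404.5] q [-0.195  0.221 -0.337  1.014 -0.     0.091] w 84.7 F [ 0.7  0.6 -1.3] yaw z 73.66 ydown [-7.e-04  0.e+00 -1.e+00]
tool delta [ 1.8 64.5 14.1]
2086 ((499.4898986816406, -11.649608612060547), (29.367124557495117, 84.80918884277344), 73.8763198852539) 98.10753487870826
```

View pics/w1.png

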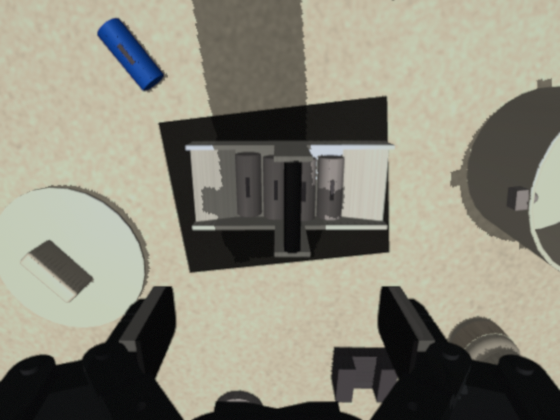

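The wrist view shows the handle at (292,207), with two bars on each side of it and the blue decoy apart at (130,55). It agrees with the top view to within 3 mm. I'm going down to grip the handle.

Request:
send_rows --increments '[[[2.8, 20, 12.8, 0.2], [0, 30, 0, 0], [0, 30, 0, 0], [0, 30, 0, 0], [0, 25, 0, 0], [0, 16, 0, 0], [0, 8, 0, 0], [0, 0, 0, 0]]]' --grip 50

```text
time: 4.15
position: [0.4986, -0.0098, 0.2448]
orientation: [-1.559, 0.229, -0.226]
wrist_force: [-0.6, 0.1, 0.4]
gripper_width: 0.588
```

Request:
send_rows --increments '[[[0, 0, 0, 0], [0, 0, 0, 0], [0, 0, 0, 0], [0, 0, 0, 0], [0, 0, 0, 0], [0, 0, 0, 0]]]' --grip 5 --grip_force 60

```text
time: 4.75
position: [0.4996, -0.0098, 0.2469]
orientation: [-1.56, 0.225, -0.228]
wrist_force: [-1.2, -1.8, 6.1]
gripper_width: 0.147
```

```bash
python3 g.py
```

```text
t 4.75 p [499.6  -9.8 246.9] q [-0.167  0.405 -0.535  0.629 -0.001  0.121] w 12.6 F [-1.2 -1.8  6.1] yaw z 73.48 ydown [ 0.0022 -0.0011 -1.    ]
```

Request:
send_rows --increments '[[[0, -6, 0, 0], [0, -15, 0, 0], [0, -25, 0, 0], [0, -28, 0, 0], [0, -28, 0, 0], [0, -25, 0, 0], [0, -15, 0, 0], [0, -6, 0, 0]]]'

```text
time: 5.55
position: [0.4991, -0.0095, 0.3951]
orientation: [-1.559, 0.225, -0.227]
wrist_force: [-0.0, -0.5, -4.4]
gripper_width: 0.149
```

Request:
send_rows --increments '[[[-1, 0, 6, 0], [-1, 0, 12, 0], [-2, 0, 18, 0], [-2, 0, 20, 0], [-2, 0, 20, 0], [-2, 0, 20, 0], [-2, 0, 20, 0], [-2, 0, 20, 0]]]'

```text
time: 6.35
position: [0.5238, 0.1266, 0.392]
orientation: [-1.559, 0.228, -0.223]
wrist_force: [-0.1, -0.4, -4.4]
gripper_width: 0.151
```

Request:
send_rows --increments '[[[-2, 0, 20, 0], [-1, 0, 20, 0], [-1, 0, 18, 0], [-1, 0, 14, 0], [0, 0, 10, 0], [0, 0, 5, 0], [0, 0, 0, 0], [0, 0, 0, 0]]]'

```text
time: 7.15
position: [0.5442, 0.2092, 0.3936]
orientation: [-1.559, 0.227, -0.226]
wrist_force: [-0.5, 0.8, -4.5]
gripper_width: 0.151
```

```bash
python3 g.py 543.8 212.1 394; python3 - <<'E'
from h import *
a=cap('top')['img'][130:270,115:315];b=cap('scene')['img'][120:280,330:490]
a=cv2.resize(a,(400,280));b=cv2.resize(b,(400,400));
o=np.zeros((400,800,3),np.uint8);o[:280,:400]=a;o[:,400:]=b;cv2.imwrite('pics/c2.png',o)
E
```

```text
t 7.15 p [544.2 209.2 393.6] q [ 0.241  0.395 -0.121  1.056 -0.     0.529] w 12.9 F [-0.5  0.8 -4.5] yaw z 73.46 ydown [-3.e-04 -5.e-04 -1.e+00]
tool delta [-1.2 -0.4  2.7]
```

View pics/c2.png

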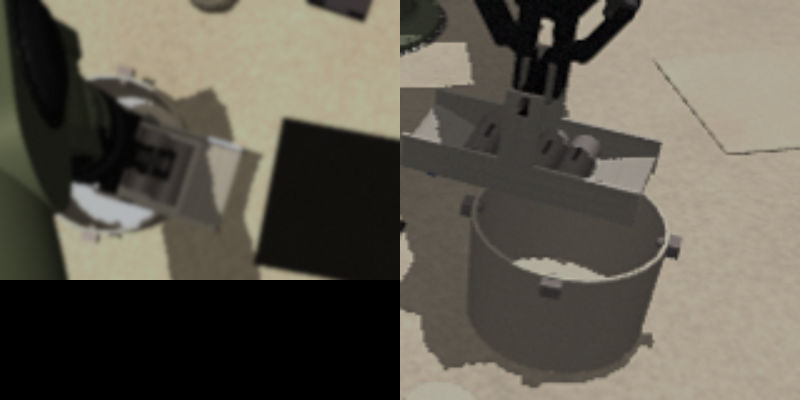

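Level and loaded. The tray overhangs the near rim, and its left lip is inside the mouth. I'm lowering it to rim contact.

Request:
send_rows --increments '[[[-1, 8, 3, 0], [0, 14, 0, 0], [0, 10, 0, 0], [0, 4, 0, 0], [0, 2, 0, 0], [0, 0, 0, 0]]]'

```text
time: 7.85
position: [0.5442, 0.2127, 0.3556]
orientation: [-1.559, 0.226, -0.226]
wrist_force: [-0.2, -1.1, -4.2]
gripper_width: 0.149
```

Request:
send_rows --increments '[[[0, 1, 0, 0], [0, 1, 0, 0], [0, 0, 0, 0]]]'

```text
time: 8.15
position: [0.5443, 0.2129, 0.3541]
orientation: [-1.559, 0.225, -0.227]
wrist_force: [-0.4, -0.6, -3.9]
gripper_width: 0.147
```

```bash
python3 g.py 543.8 212.1 354
```

```text
t 8.15 p [544.3 212.9 354.1] q [ 0.246  0.426 -0.178  0.966  0.     0.535] w 12.6 F [-0.4 -0.6 -3.9] yaw z 73.5 ydown [ 1.e-03  3.e-04 -1.e+00]
tool delta [-0.3  0.1 -0.9]
```

Request:
send_rows --increments '[[[0, 0, 0, 0], [0, 1, 0, 0], [0, 1, 0, 0], [0, 1, 1, 0], [0, 1, 2, 0], [0, 1, 2, 0], [0, 1, 3, 0], [0, 0, 0, 0]]]' --grip_force 20

```text
time: 8.95
position: [0.5465, 0.2197, 0.3514]
orientation: [-1.562, 0.223, -0.23]
wrist_force: [-6.5, -4.2, 18.9]
gripper_width: 0.151
```

```bash
python3 g.py
```

```text
t 8.95 p [546.5 219.7 351.4] q [ 0.258  0.435 -0.17   0.962 -0.005  0.547] w 12.9 F [-6.5 -4.2 18.9] yaw z 73.46 ydown [ 0.0042 -0.0042 -1.    ]
```

Pressing against the 20 N grip doesn't turn the handle (19 N back, no change in width). I'll relieve the force and let the jaw opening set the tilt instead.

Request:
send_rows --increments '[[[0, -2, 0, 0], [0, -1, 0, 0], [0, 0, 0, 0]]]'

```text
time: 9.25
position: [0.5467, 0.2195, 0.3522]
orientation: [-1.562, 0.225, -0.229]
wrist_force: [-1.8, -4.5, 9.1]
gripper_width: 0.154
```

Request:
send_rows --increments '[[[0, 0, 0, 0], [0, 0, 0, 0], [0, 0, 0, 0], [0, 0, 0, 0]]]' --grip 17

```text
time: 9.65
position: [0.5469, 0.221, 0.3511]
orientation: [-1.557, 0.225, -0.227]
wrist_force: [1.9, 2.9, 1.2]
gripper_width: 0.199
```

```bash
python3 g.py;cat > v.py <<'E'
import sys
from h import *
b=cap('scene')['img'][100:280,310:490];w=cap('wrist')['img']
o=np.zeros((400,800,3),np.uint8);o[:,:400]=cv2.resize(b,(400,400));o[:300,400:]=cv2.resize(w,(400,300));cv2.imwrite(f'pics/{sys.argv[1]}.png',cv2.convertScaleAbs(o,alpha=1.4,beta=15))
E
python3 v.py c3
```

```text
t 9.65 p [546.9 221.  351.1] q [ 0.259  0.437 -0.168  0.964  0.001  0.546] w 17.0 F [1.9 2.9 1.2] yaw z 73.52 ydown [ 0.0016  0.0016 -1.    ]
```

View pics/c3.png

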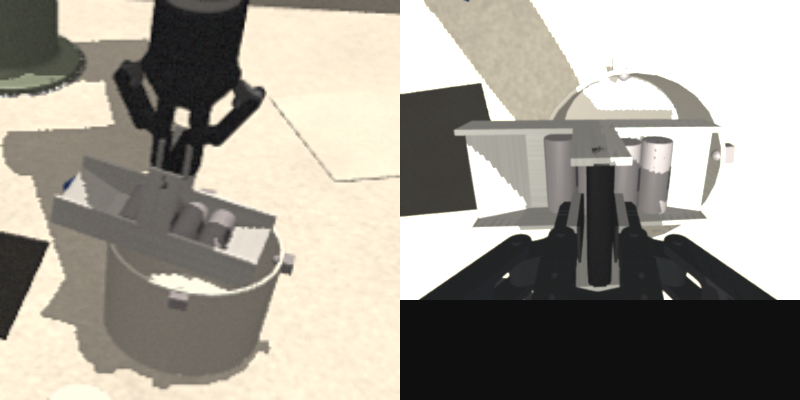

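The tray has tipped about 12° and its left lip is entering the mouth, with the bars against the left ramp. I'll keep going: jaws wider, hand following the arc.

Request:
send_rows --increments '[[[0, 1, 2, 0], [0, 2, 3, 0], [0, 2, 3, 0], [0, 2, 3, 0], [0, 2, 3, 0], [0, 2, 2, 0], [0, 0, 0, 0]]]' --grip 20

```text
time: 10.45
position: [0.5503, 0.2355, 0.3385]
orientation: [-1.561, 0.228, -0.224]
wrist_force: [-0.3, -0.8, 0.0]
gripper_width: 0.232
```

```bash
python3 g.py; python3 v.py c4
```

```text
t 10.45 p [550.3 235.5 338.5] q [ 0.281  0.465 -0.157  0.952 -0.001  0.569] w 19.8 F [-0.3 -0.8  0. ] yaw z 73.49 ydown [-0.0028 -0.0018 -1.    ]
```

View pics/c4.png

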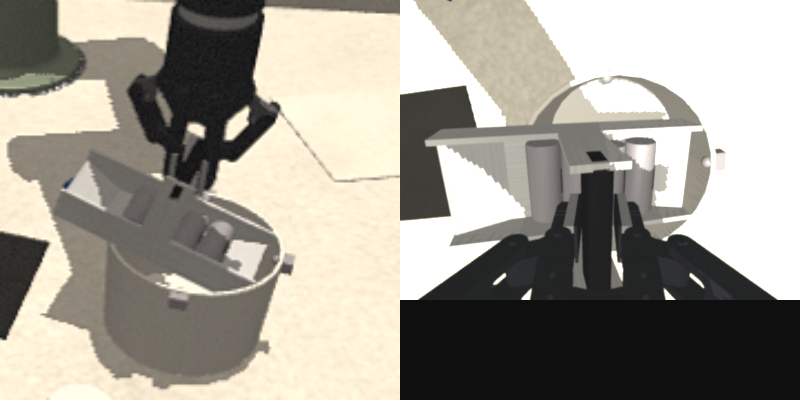

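About 22° now, with the lip inside the mouth. Continuing to about 42°.

Request:
send_rows --increments '[[[0, 2, 2, 0], [0, 2, 2, 0], [0, 2, 2, 0], [0, 2, 2, 0], [0, 2, 2, 0], [0, 3, 3, 0], [0, 0, 0, 0]]]' --grip 23

```text
time: 11.25
position: [0.5548, 0.249, 0.3263]
orientation: [-1.558, 0.225, -0.226]
wrist_force: [0.8, 2.4, -0.7]
gripper_width: 0.269
```

Request:
send_rows --increments '[[[0, 2, 1, 0], [0, 2, 1, 0], [0, 2, 2, 0], [0, 2, 1, 0], [0, 2, 1, 0], [0, 3, 2, 0], [0, 0, 0, 0], [0, 0, 0, 0]]]' --grip 25

```text
time: 12.05
position: [0.5571, 0.2566, 0.3137]
orientation: [-1.557, 0.225, -0.226]
wrist_force: [1.3, 6.0, -2.0]
gripper_width: 0.291
```

```bash
python3 g.py; python3 v.py c5
```

```text
t 12.05 p [557.1 256.6 313.7] q [ 0.311  0.511 -0.149  0.909  0.002  0.598] w 24.8 F [ 1.3  6.  -2. ] yaw z 73.53 ydown [ 6.0e-04  1.8e-03 -1.0e+00]
```

View pics/c5.png

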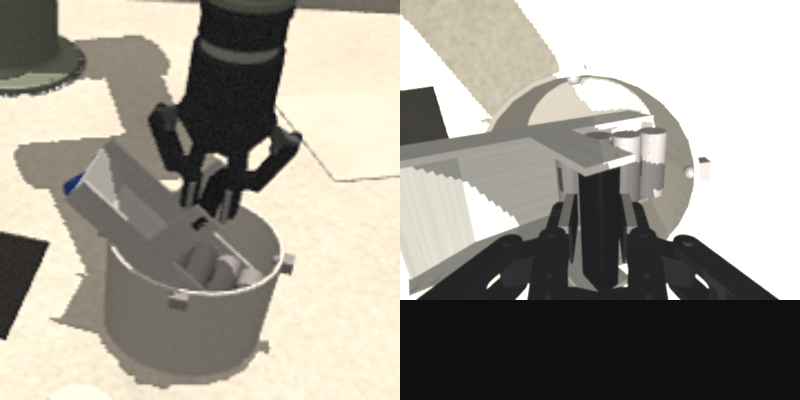

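About 40°: the bars are gathered at the lip and going over. I'm closing the jaws to lock the handle at this angle, then lifting slightly to check that it holds.

Request:
send_rows --increments '[[[0, 0, 0, 0], [0, 0, 0, 0], [0, 0, 0, 0], [0, 0, 0, 0]]]' --grip 5 --grip_force 30

```text
time: 12.55
position: [0.5572, 0.2569, 0.3141]
orientation: [-1.556, 0.225, -0.226]
wrist_force: [2.0, 7.1, 0.3]
gripper_width: 0.255
```

Request:
send_rows --increments '[[[0, -2, 0, 0], [0, -3, 0, 0], [0, -3, 0, 0], [0, 0, 0, 0]]]'

```text
time: 12.95
position: [0.5566, 0.2552, 0.3214]
orientation: [-1.561, 0.228, -0.226]
wrist_force: [-0.4, -1.7, -3.8]
gripper_width: 0.254
```

```bash
python3 g.py; python3 v.py c6
```

```text
t 12.95 p [556.6 255.2 321.4] q [ 0.31   0.504 -0.141  0.928 -0.002  0.599] w 21.7 F [-0.4 -1.7 -3.8] yaw z 73.45 ydown [-0.0014 -0.0022 -1.    ]
```

View pics/c6.png

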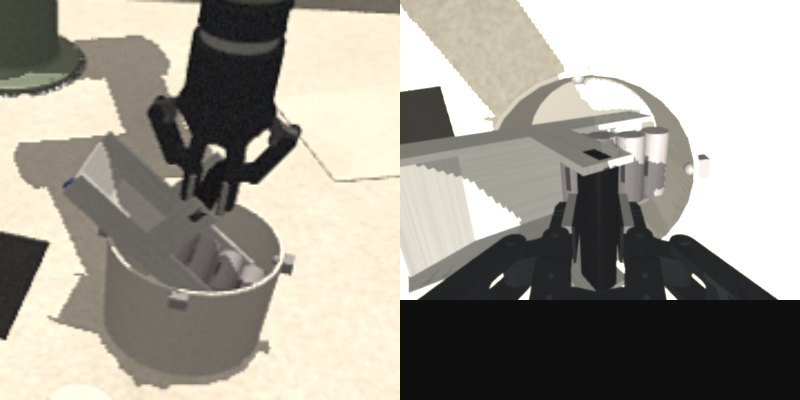

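Locked, but 3.8 N is still hanging, so bars remain in the tray. I'm lifting further to free the lip.

Request:
send_rows --increments '[[[0, -5, 0, 0], [0, -8, 0, 0], [0, -8, 0, 0], [0, -4, 0, 0], [0, 0, 0, 0], [0, 0, 0, 0], [0, 0, 0, 0]]]' --grip_force 60

```text
time: 13.75
position: [0.5569, 0.2562, 0.3466]
orientation: [-1.558, 0.226, -0.226]
wrist_force: [0.2, -0.3, -3.8]
gripper_width: 0.24
```

```bash
python3 g.py; python3 v.py c7; python3 - <<'E'
from h import *
# tray tilt: fit plane of floor as seen by wrist camera on A side
c=cap('wrist');W=cloud(c)*1000
for (u,v) in [(430,300),(420,270),(470,290)]:pass
u=np.array([.285,.959]);C=np.array([554.6,249.6])
s=(W[...,:2]-C)@u
x=(W[...,:2]-C)@np.array([.959,-.285])
m=(abs(x)<28)&(s<-40)&(s>-130)&(W[...,2]>60)&(W[...,2]<260)
p=np.polyfit(s[m],W[...,2][m],1);print(m.sum(),'slope deg',np.degrees(np.arctan(p[0])),p,np.std(W[...,2][m]-np.polyval(p,s[m])))
E
```

```text
t 13.75 p [556.9 256.2 346.6] q [ 0.311  0.483 -0.106  0.981  0.001  0.599] w 20.5 F [ 0.2 -0.3 -3.8] yaw z 73.5 ydown [ 1.e-04  7.e-04 -1.e+00]
22828 slope deg -8.509427803094447 [-1.49619227e-01  1.52642833e+02] 30.615321227174103
```

View pics/c7.png

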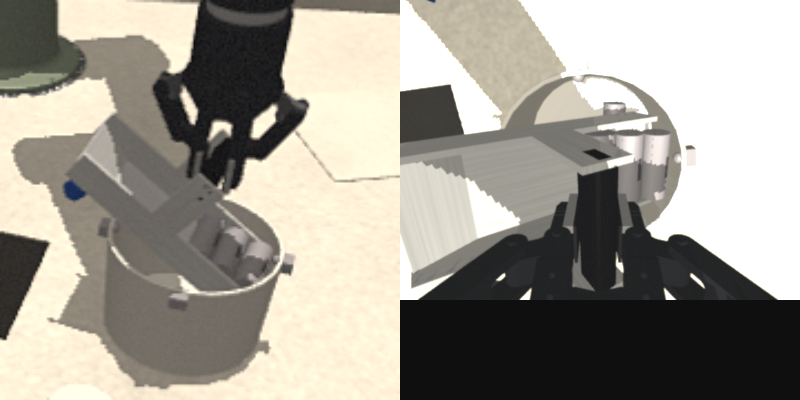

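One bar is in the tub (wrist view ≈(613,107)). The other three hold at about 35° because they rub on each other, so I need about 57°. I'll shift the tray back so the rim supports it under its middle, then let it turn further.

Request:
send_rows --increments '[[[0, 0, -4, 0], [0, 0, -7, 0], [0, 0, -7, 0], [0, 0, -5, 0], [0, 2, -2, 0], [0, 2, 0, 0], [0, 0, 0, 0]]]'

```text
time: 14.6
position: [0.5498, 0.2319, 0.3425]
orientation: [-1.559, 0.226, -0.226]
wrist_force: [-0.6, 0.1, -2.4]
gripper_width: 0.24
```

Request:
send_rows --increments '[[[0, 2, 0, 0], [0, 1, 0, 0], [0, 0, 0, 0]]]'

```text
time: 14.9
position: [0.5497, 0.2321, 0.3394]
orientation: [-1.559, 0.226, -0.226]
wrist_force: [-0.3, 0.1, -1.6]
gripper_width: 0.237
```

```bash
python3 g.py; python3 - <<'E'
from h import *
c=cap('wrist');W=cloud(c)*1000
u=np.array([.285,.959]);C=np.array([554.6,249.6])
s=(W[...,:2]-C)@u; x=(W[...,:2]-C)@np.array([.959,-.285])
for a in range(-150,-20,10):
    m=(abs(x)<20)&(abs(s-a)<2.5)&(W[...,2]>20); print(a,m.sum(),np.round(np.percentile(W[...,2][m],[10,50,90]) if m.any() else [],0))
E
```

```text
t 14.9 p [549.7 232.1 339.4] q [ 0.276  0.46  -0.163  0.948  0.     0.564] w 20.2 F [-0.3  0.1 -1.6] yaw z 73.51 ydown [-4.e-04 -1.e-04 -1.e+00]
-150 0 []
-140 27 [180. 181. 181.]
-130 1835 [170. 173. 176.]
-120 1472 [157. 160. 163.]
-110 1051 [145. 147. 149.]
-100 845 [138. 140. 141.]
-90 777 [132. 133. 135.]
-80 735 [125. 126. 128.]
-70 1584 [119. 234. 244.]
-60 2933 [113. 227. 239.]
-50 1857 [107. 220. 222.]
-40 2094 [102. 219. 245.]
-30 2882 [183. 212. 246.]
```

```bash
python3 v.py c8
```

```text
(no output)
```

View pics/c8.png

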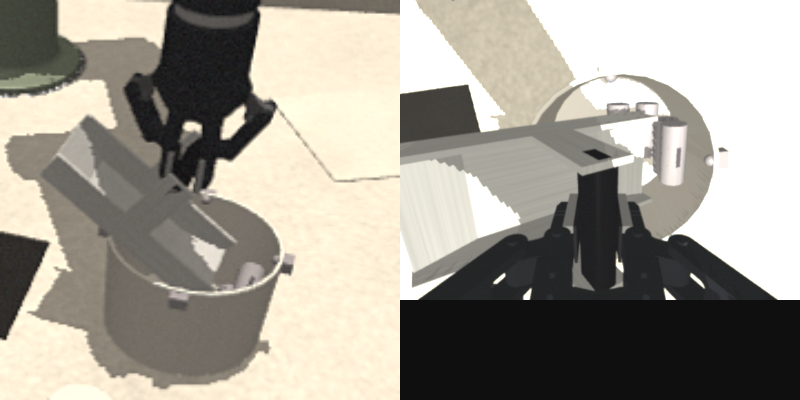

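The tray is empty (1.6 N hanging is its own weight) and three bars are visible in the tub, with the fourth behind the tray wall. That makes 11 pictures viewed, so from here I'll rely on depth numbers. I'm lifting out and going back to the mat.

Request:
send_rows --increments '[[[0, -6, 0, 0], [0, -14, 0, 0], [0, -18, 0, 0], [0, -18, 0, 0], [0, -18, 0, 0], [0, -18, 0, 0], [0, -14, 0, 0], [0, -6, 0, 0]]]'

```text
time: 15.85
position: [0.55, 0.232, 0.4538]
orientation: [-1.558, 0.224, -0.228]
wrist_force: [0.8, 0.2, -2.0]
gripper_width: 0.24
```

```bash
python3 g.py; python3 - <<'E'
from h import *
for n in('scene','top'):
    c=cap(n,'chk_'+n);W=cloud(c)*1000
    m=(np.hypot(W[...,0]-554.6,W[...,1]-249.6)<72)&(W[...,2]<100)&(W[...,2]>12)
    print(n,m.sum(),[ (i,int((m&(W[...,2]>i)&(W[...,2]<=i+10)).sum())) for i in range(10,100,10)])
W=cloud(cap('wrist'))*1000
s=(W[...,:2]-[554.6,249.6])@[.285,.959]
x=(W[...,:2]-[554.6,249.6])@[.959,-.285]
for a in range(-150,-30,15):
    m=(abs(x)<20)&(abs(s-a)<2.5)&(W[...,2]>60); print(a,m.sum(),np.round(np.percentile(W[...,2][m],[10,50,90]) if m.any() else [],0))
E
```

```text
t 15.85 p [550.  232.  453.8] q [ 0.276  0.389  0.025  1.204 -0.     0.564] w 20.5 F [ 0.8  0.2 -2. ] yaw z 73.49 ydown [ 2.9e-03  8.0e-04 -1.0e+00]
scene 221 [(10, 7), (20, 53), (30, 42), (40, 1), (50, 0), (60, 13), (70, 105), (80, 0), (90, 0)]
top 7 [(10, 0), (20, 5), (30, 2), (40, 0), (50, 0), (60, 0), (70, 0), (80, 0), (90, 0)]
-150 0 []
-135 1080 [290. 292. 295.]
-120 1497 [270. 273. 276.]
-105 924 [255. 257. 258.]
-90 794 [245. 247. 248.]
-75 1143 [235. 237. 358.]
-60 2944 [227. 340. 353.]
-45 805 [216. 324. 333.]
```

Request:
send_rows --increments '[[[1, 0, -10, -0.6], [2, 0, -20, -0.6], [3, 0, -26, -0.6], [4, 0, -28, -0.6], [4, 0, -28, -0.6], [4, 0, -28, -0.6], [4, 0, -26, -0.6], [3, 0, -20, -0.6]]]'

```text
time: 16.8
position: [0.5275, 0.0436, 0.4508]
orientation: [-1.565, 0.162, -0.159]
wrist_force: [0.2, 0.5, -2.0]
gripper_width: 0.243
```

Request:
send_rows --increments '[[[2, 0, -10, -0.3], [0, 0, -6, 0], [0, 20, 0, 0], [0, 30, 0, 0], [0, 35, 0, 0], [0, 35, 0, 0], [0, 25, 0, 0], [0, 12, 0, 0]]]'

```text
time: 17.6
position: [0.5258, 0.0302, 0.2921]
orientation: [-1.565, 0.159, -0.152]
wrist_force: [-0.2, -0.5, -1.4]
gripper_width: 0.243
```

```bash
python3 g.py 518.3 30 275; python3 - <<'E'
from h import *
W=cloud(cap('wrist'))*1000;s,p,Rm=st();p*=1000;u=Rm[:2,2];x=Rm[:2,0]
S=(W[...,:2]-p[:2])@u;X=(W[...,:2]-p[:2])@x
for a in range(-130,-20,15):
    m=(abs(X)<20)&(abs(S-a)<2.5)&(W[...,2]>20); print(a,m.sum(),np.round(np.percentile(W[...,2][m],[10,50,90]) if m.any() else [],0))
c=cap('top');W=cloud(c)*1000;m=(c['img'].max(-1)<40)&(abs(W[...,2]-3)<4)&(np.hypot(W[...,0]-508,W[...,1]+21)<150)
P=W[m][:,:2].astype(np.float32);print('mat',cv2.minAreaRect(P),len(P))
E
```

```text
t 17.6 p [525.8  30.2 292.1] q [-0.083  0.391 -0.412  0.773  0.     0.115] w 20.7 F [-0.2 -0.5 -1.4] yaw z 78.65 ydown [-4.3e-03  6.0e-04 -1.0e+00]
tool delta [-7.3 17.1 -1.7]
-130 0 []
-115 1676 [127. 130. 133.]
-100 1420 [107. 110. 113.]
-85 886 [93. 94. 96.]
-70 766 [83. 85. 86.]
-55 1265 [ 73.  76. 197.]
-40 2736 [ 65. 177. 190.]
-25 922 [ 54. 148. 173.]
mat ((496.1117858886719, -83.01136779785156), (98.47415161132812, 163.41249084472656), 79.77986907958984) 1717
```

Request:
send_rows --increments '[[[-3, 4, 1, 0], [-3, 8, 1, 0], [-1, 6, 0, 0], [0, 4, 0, 0], [0, 2, 0, 0], [0, 0, 0, 0]]]' --grip_force 30

```text
time: 18.3
position: [0.5216, 0.0291, 0.2763]
orientation: [-1.581, 0.153, -0.165]
wrist_force: [-12.9, -17.2, 38.3]
gripper_width: 0.24
```

Request:
send_rows --increments '[[[0, 1, -2, 0], [0, 1, -2, 0], [0, 1, -2, 0], [0, 1, -2, 0], [0, 0, 0, 0]]]'

```text
time: 18.8
position: [0.5199, 0.0207, 0.2721]
orientation: [-1.582, 0.154, -0.165]
wrist_force: [-12.1, -17.7, 36.6]
gripper_width: 0.236
```

```bash
python3 g.py 508.5 -20 245
```

```text
t 18.8 p [519.9  20.7 272.1] q [-0.098  0.401 -0.457  0.705 -0.017  0.105] w 20.1 F [-12.1 -17.7  36.6] yaw z 78.36 ydown [ 0.0053 -0.0175 -0.9998]
tool delta [ -3.2  27.8 -41.7]
```

Contact came early and the handle stays locked. I'll ease up, slacken the jaws slightly and walk the tray down flat.

Request:
send_rows --increments '[[[0, -3, 0, 0], [0, -3, 0, 0], [0, 0, 0, 0]]]'

```text
time: 19.1
position: [0.5192, 0.0252, 0.2733]
orientation: [-1.565, 0.155, -0.157]
wrist_force: [-0.1, -0.0, -2.1]
gripper_width: 0.161
```

Request:
send_rows --increments '[[[0, 0, 0, 0], [0, 0, 0, 0], [0, 0, 0, 0]]]' --grip 22

```text
time: 19.4
position: [0.519, 0.0253, 0.2723]
orientation: [-1.565, 0.156, -0.156]
wrist_force: [-0.9, 0.5, 0.1]
gripper_width: 0.256
```

```bash
cat > prof.py <<'E'
from h import *
W=cloud(cap('wrist'))*1000;s,p,Rm=st();p*=1000;u=Rm[:2,2];x=Rm[:2,0]
S=(W[...,:2]-p[:2])@u;X=(W[...,:2]-p[:2])@x
print([(a,np.round(np.percentile(W[...,2][m],[10,50,90]))) for a in range(-130,150,10) for m in [(abs(X)<20)&(abs(S-a)<2.5)&(W[...,2]>-10)] if m.sum()>50])
E
python3 g.py; python3 prof.py
```

```text
t 19.4 p [519.   25.3 272.3] q [-0.093  0.402 -0.455  0.714  0.     0.105] w 21.9 F [-0.9  0.5  0.1] yaw z 78.62 ydown [-5.e-04  1.e-04 -1.e+00]
[(-130, array([2., 2., 3.])), (-120, array([2., 2., 3.])), (-110, array([2., 3., 3.])), (-100, array([20., 20., 21.])), (-90, array([17., 18., 19.])), (-80, array([13., 14., 15.])), (-70, array([ 9., 10., 11.])), (-60, array([  6.,   7., 178.])), (-50, array([  5., 167., 177.])), (-40, array([  6., 158., 169.])), (-30, array([  5., 150., 154.])), (-20, array([  6., 157., 179.])), (-10, array([ 98., 164., 179.])), (0, array([ 98.,  99., 176.])), (10, array([106., 145., 179.])), (20, array([  6., 152., 178.])), (30, array([  5., 152., 155.])), (40, array([  6., 160., 172.])), (50, array([  5., 168., 177.])), (60, array([7., 8., 9.])), (70, array([10., 12., 13.])), (80, array([14., 15., 17.])), (90, array([18., 19., 20.])), (110, array([-1., -1.,  0.])), (120, array([-1., -1.,  0.])), (130, array([-1., -1.,  0.])), (140, array([-1., -1.,  0.]))]
```

The tray has snapped upright and flat on the mat, but sits about 45 mm too far towards +y. I'll regrip and recentre it.

Request:
send_rows --increments '[[[0, 12, 1, 0], [0, 10, 0, 0], [0, 4, 0, 0], [0, 0, 0, 0]]]' --grip 24

```text
time: 19.85
position: [0.5186, 0.0261, 0.2454]
orientation: [-1.565, 0.158, -0.154]
wrist_force: [-0.5, -0.1, -0.5]
gripper_width: 0.284
```

Request:
send_rows --increments '[[[0, 0, 0, 0], [0, 0, 0, 0], [0, 0, 0, 0], [0, -4, 0, 0], [0, -8, 0, 0], [0, -4, 0, 0], [0, 0, -6, 0], [0, 0, -12, 0]]]' --grip 5 --grip_force 50

```text
time: 20.65
position: [0.5157, 0.0082, 0.263]
orientation: [-1.565, 0.155, -0.156]
wrist_force: [0.6, -0.6, -1.7]
gripper_width: 0.152
```

Request:
send_rows --increments '[[[-1, 0, -14, 0], [0, 0, -9, 0], [0, 0, -5, 0], [0, 4, 0, 0], [0, 5, 0, 0], [0, 4, 0, 0], [0, 1, 0, 0], [0, 0, 0, 0]]]'

```text
time: 21.45
position: [0.509, -0.0185, 0.2483]
orientation: [-1.565, 0.156, -0.155]
wrist_force: [0.2, -0.7, -1.8]
gripper_width: 0.15
```

```bash
python3 g.py 508.5 -20 246; python3 prof.py
```

```text
t 21.45 p [509.  -18.5 248.3] q [-0.181  0.418 -0.507  0.647  0.     0.017] w 12.8 F [ 0.2 -0.7 -1.8] yaw z 78.63 ydown [-7.e-04  2.e-04 -1.e+00]
tool delta [-0.2  2.3 -1.5]
[(-130, array([-1., -0.,  0.])), (-120, array([-1.,  2.,  3.])), (-110, array([2., 2., 3.])), (-100, array([22., 23., 24.])), (-90, array([19., 20., 22.])), (-80, array([16., 17., 18.])), (-70, array([12., 13., 14.])), (-60, array([ 8.,  9., 11.])), (-50, array([  8., 144., 153.])), (-40, array([  8., 137., 148.])), (-30, array([  8., 129., 132.])), (-20, array([  8., 129., 155.])), (-10, array([ 98., 128., 155.])), (0, array([100., 101., 151.])), (10, array([ 94., 131., 155.])), (20, array([  8., 122., 153.])), (30, array([  8., 130., 135.])), (40, array([  8., 138., 150.])), (50, array([  7., 146., 153.])), (60, array([ 9., 10., 11.])), (70, array([12., 14., 15.])), (80, array([16., 17., 18.])), (90, array([19., 21., 22.])), (110, array([-1.,  1.,  3.])), (120, array([-1., -1.,  0.])), (130, array([-1., -1.,  0.])), (140, array([-1., -1.,  0.]))]
```

Request:
send_rows --increments '[[[0, 2, -1, 0], [0, 1, 0, 0], [0, 0, 0, 0]]]'

```text
time: 21.8
position: [0.5091, -0.02, 0.2461]
orientation: [-1.565, 0.156, -0.157]
wrist_force: [0.3, -1.5, 1.0]
gripper_width: 0.156
```

Request:
send_rows --increments '[[[0, 0, 0, 0], [0, 0, 0, 0], [0, 0, 0, 0], [0, 0, 0, 0], [0, -10, 0, 0], [0, -30, 0, 0], [0, -45, 0, 0], [0, -45, 0, 0]]]' --grip 45

```text
time: 22.6
position: [0.5084, -0.0198, 0.3775]
orientation: [-1.565, 0.157, -0.156]
wrist_force: [-0.1, 0.1, -0.1]
gripper_width: 0.529
```

Request:
send_rows --increments '[[[7, 0, -31, 0], [7, 0, -31, 0], [7, 0, -31, 0], [7, 0, -31, 0], [7, 0, -31, 0], [7, 0, -30, 0], [7, 0, -30, 0], [7, 0, -30, 0]]]'

```text
time: 23.4
position: [0.5152, -0.2723, 0.3765]
orientation: [-1.565, 0.156, -0.157]
wrist_force: [1.4, -1.0, 0.1]
gripper_width: 0.527
```

Request:
send_rows --increments '[[[0, 0, 0, -7.2], [0, 0, 0, -7.2], [0, 0, 0, -7.2], [0, 0, 0, -7.2], [0, 0, 0, -7.2], [0, 0, 0, 0]]]' --grip 60

```text
time: 24.0
position: [0.5153, -0.271, 0.3764]
orientation: [-1.545, -0.337, 0.336]
wrist_force: [0.5, -0.4, -0.3]
gripper_width: 0.703
```

```bash
python3 g.py 515 -270 198; python3 - <<'E'
from h import *
W=cloud(cap('wrist'))*1000
P=W.reshape(-1,3);P=P[np.hypot(P[:,0]-515,P[:,1]+270)<110]
h=P[(P[:,2]>48)&(P[:,2]<62)];print('lid handle',cv2.minAreaRect(h[:,:2].astype(np.float32)),len(h),np.median(h[:,2]))
f=P[(P[:,2]>11)&(P[:,2]<23)];print('lid',cv2.minEnclosingCircle(f[:,:2].astype(np.float32)))
c=cap('top','chk2');W=cloud(c)*1000
P=W[190:285,240:360].reshape(-1,3);h=P[(P[:,2]>22)&(P[:,2]<115)];print('tray',cv2.minAreaRect(h[:,:2].astype(np.float32)))
i=(c['img'][185:285,238:360].max(-1)<35);q=W[185:285,238:360][i];q=q[np.isfinite(q).all(1)&(abs(q[:,2])<8)];print('mat',cv2.minAreaRect(q[:,:2].astype(np.float32)))
h=W[155:258,120:222].reshape(-1,3);h=h[np.hypot(h[:,0]-554.6,h[:,1]-249.6)<70];print('tub inside max z',np.nanpercentile(h[:,2],[50,90,99,99.9]))
a=cv2.resize(c['img'][150:290,110:370],(780,420),interpolation=cv2.INTER_CUBIC);cv2.imwrite('pics/c9.png',cv2.convertScaleAbs(a,alpha=1.5,beta=15))
E
```

```text
t 24.0 p [ 515.3 -271.   376.4] q [-0.611  0.405 -0.151  1.015  0.    -1.04 ] w 60.1 F [ 0.5 -0.4 -0.3] yaw z 114.58 ydown [ 3.e-04 -2.e-04 -1.e+00]
tool delta [1.000e-01 1.784e+02 1.100e+00]
lid handle ((515.1235961914062, -272.5757751464844), (63.73137664794922, 17.42999267578125), 25.018980026245117) 1545 54.14838272033429
lid ((515.865966796875, -272.1120910644531), 86.07505798339844)
tray ((506.8360900878906, -17.215049743652344), (194.99545288085938, 84.54544067382812), 78.48164367675781)
mat ((507.0785217285156, -21.53258514404297), (223.89215087890625, 163.6038818359375), 80.11158752441406)
tub inside max z [ 6.78833917 63.48610108 76.33159808 78.38136043]
```

View pics/c9.png

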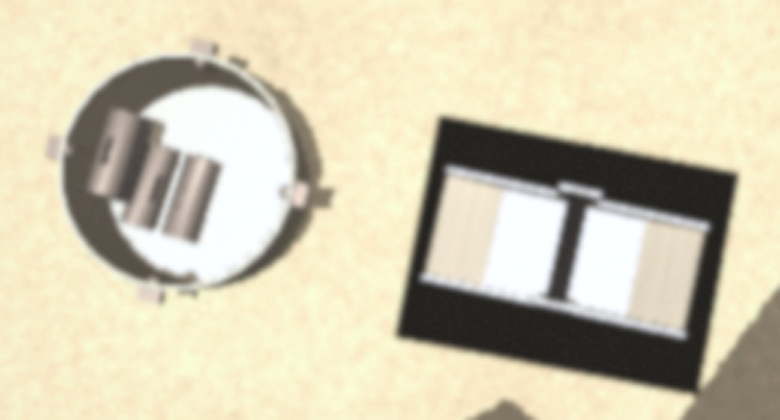

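The tray is upright, empty and central on the mat. The bars are all in the tub, with the tallest point at 78 mm, below where the plug ends up. That's 12 pictures viewed, so depth numbers only from here. Now for the lid.

Request:
send_rows --increments '[[[0, 20, -1, 0.4], [0, 35, 0, 0], [0, 40, 0, 0], [0, 35, 0, 0], [0, 25, 0, 0], [0, 15, 0, 0], [0, 8, 0, 0], [0, 0, 0, 0]]]'

```text
time: 24.9
position: [0.5155, -0.2718, 0.1969]
orientation: [-1.544, -0.329, 0.331]
wrist_force: [0.1, -0.1, -0.7]
gripper_width: 0.701
```

Request:
send_rows --increments '[[[0, 0, 0, 0], [0, 0, 0, 0], [0, 0, 0, 0], [0, 0, 0, 0], [0, 0, 0, 0], [0, 0, 0, 0]]]' --grip 5 --grip_force 80

```text
time: 25.5
position: [0.5162, -0.2723, 0.199]
orientation: [-1.547, -0.332, 0.33]
wrist_force: [-0.2, 0.2, 6.7]
gripper_width: 0.202
```

```bash
python3 g.py
```

```text
t 25.5 p [ 516.2 -272.3  199. ] q [-0.612  0.595 -0.348  0.626  0.    -1.034] w 17.2 F [-0.2  0.2  6.7] yaw z 114.19 ydown [ 0.0018 -0.001  -1.    ]
```

Request:
send_rows --increments '[[[0, -8, 0, 0], [0, -20, 0, 0], [0, -30, 0, 0], [0, -35, 0, 0], [0, -35, 0, 0], [0, -30, 0, 0], [0, -20, 0, 0], [0, -8, 0, 0]]]'

```text
time: 26.3
position: [0.516, -0.2722, 0.3864]
orientation: [-1.548, -0.333, 0.329]
wrist_force: [0.5, 0.3, -2.1]
gripper_width: 0.194
```

Request:
send_rows --increments '[[[10, 0, 18, 0], [17, 0, 32, 0], [20, 0, 36, 0], [20, 0, 36, 0], [20, 0, 36, 0], [20, 0, 36, 0], [20, 0, 36, 0], [20, 0, 36, 0]]]'

```text
time: 27.1
position: [0.5403, 0.0326, 0.3828]
orientation: [-1.545, -0.33, 0.332]
wrist_force: [1.0, 0.0, -1.5]
gripper_width: 0.195
```

Request:
send_rows --increments '[[[17, 0, 32, 0], [10, 0, 18, 0], [0, 0, 0, 0], [0, 0, 0, 0]]]'

```text
time: 27.5
position: [0.5446, 0.0878, 0.3828]
orientation: [-1.545, -0.331, 0.333]
wrist_force: [-0.8, -0.5, -1.8]
gripper_width: 0.201
```

```bash
cat > tub.py <<'E'
from h import *
from scipy.optimize import least_squares
s,p,Rm=st();print('p',p*1000)
W=cloud(cap('wrist'))*1000
P=W.reshape(-1,3);P=P[np.isfinite(P).all(1)]
d=np.hypot(P[:,0]-555,P[:,1]-248)
q=P[(d<90)&(d>74)&(P[:,2]>104)&(P[:,2]<115)]
print(len(q),np.median(q[:,2]))
f=least_squares(lambda c:np.hypot(q[:,0]-c[0],q[:,1]-c[1])-81,[555,248],loss='soft_l1');e=f.fun;print('tub R=81',f.x,'rms',e.std(), 'az',np.percentile(np.degrees(np.arctan2(q[:,1]-248,q[:,0]-555)),[0,25,50,75,100]).round())
E
python3 g.py 555.4 247.3 370; python3 tub.py
```

```text
t 27.5 p [544.6  87.8 382.8] q [ 2.600e-02  3.450e-01 -2.230e-01  1.004e+00 -1.000e-03 -3.970e-01] w 17.1 F [-0.8 -0.5 -1.8] yaw z 114.25 ydown [-1.7e-03 -6.0e-04 -1.0e+00]
tool delta [ 75.4  12.7 141. ]
p [544.58093829  87.81890549 382.84906532]
2663 108.24360533001683
tub R=81 [555.20903786 246.91259974] rms 2.6462753877222602 az [-180.   62.   99.  146.  180.]
```

Request:
send_rows --increments '[[[8, 0, 14, 0], [14, 0, 26, 0], [17, 0, 32, 0], [17, 0, 32, 0], [13, 0, 25, 0], [6, 0, 12, 0], [0, 8, 0, 0], [0, 0, 0, 0]]]'

```text
time: 28.35
position: [0.5552, 0.246, 0.3741]
orientation: [-1.546, -0.329, 0.333]
wrist_force: [-0.4, 0.3, -2.5]
gripper_width: 0.196
```

```bash
python3 g.py 555.3 247.1 325; python3 - <<'E'
from h import *
from scipy.optimize import least_squares
s,p,Rm=st();p*=1000
for n in('wrist','top','scene'):
    W=cloud(cap(n))*1000;P=W.reshape(-1,3);P=P[np.isfinite(P).all(1)];z0=p[2]-182
    d=np.hypot(*(P[:,:2]-p[:2]).T);q=P[(abs(P[:,2]-z0)<5)&(d<95)&(d>25)]
    if len(q)<100: print(n,len(q));continue
    qc=q[:,:2]-p[:2];az=np.degrees(np.arctan2(qc[:,1],qc[:,0]));r=np.hypot(*qc.T)
    B=np.array([qc[m][np.argsort(r[m])[-3:]].mean(0) for a in range(-180,180,6) for m in [(az>=a)&(az<a+6)] if m.sum()>8 and r[m].max()>80])
    f=least_squares(lambda c:np.hypot(*(B-c).T)-86,[0,0],loss='soft_l1');print(n,'lid-hand',f.x,len(B),f.fun.std(),'z plane',np.linalg.lstsq(np.c_[qc,np.ones(len(qc))],q[:,2],rcond=None)[0].round(4))
E
```

```text
t 28.35 p [555.2 246.  374.1] q [ 2.96e-01  4.54e-01 -8.00e-02  1.04e+00 -1.00e-03 -1.26e-01] w 16.8 F [-0.4  0.3 -2.5] yaw z 114.15 ydown [-0.0025 -0.0015 -1.    ]
tool delta [ 0.7 49.1  0.9]
wrist lid-hand [-0.58598567 -0.88473771] 40 0.26732745369535255 z plane [-2.500000e-03 -2.200000e-03  1.914667e+02]
top lid-hand [-0.65692719  0.71182283] 46 0.7458404293267934 z plane [-4.000000e-03 -1.100000e-03  1.928108e+02]
scene lid-hand [ 1.03891124 -1.66763127] 53 0.6708310290367158 z plane [-6.000000e-03 -1.900000e-03  1.931313e+02]
```

Request:
send_rows --increments '[[[1.2, 8, 1.7, 0], [0, 16, 0, 0], [0, 16, 0, 0], [0, 8, 0, 0], [0, 4, 0, 0], [0, 4, 0, 0], [0, 0, 0, 0]]]'

```text
time: 29.2
position: [0.5561, 0.2489, 0.3196]
orientation: [-1.545, -0.331, 0.331]
wrist_force: [0.2, -0.3, -2.1]
gripper_width: 0.198
```

Request:
send_rows --increments '[[[0, 3, 0, 0], [0, 3, 0, 0], [0, 2, 0, 0], [0, 2, 0, 0], [0, 2, 0, 0], [0, 0, 0, 0]]]'

```text
time: 29.8
position: [0.5559, 0.2489, 0.3073]
orientation: [-1.545, -0.331, 0.332]
wrist_force: [-0.2, -0.3, -1.2]
gripper_width: 0.197
```

```bash
python3 g.py 555.6 248 297
```

```text
t 29.8 p [555.9 248.9 307.3] q [ 0.3    0.51  -0.169  0.892  0.    -0.122] w 16.8 F [-0.2 -0.3 -1.2] yaw z 114.19 ydown [-5.e-04 -1.e-04 -1.e+00]
tool delta [-0.7 10.3 -0.7]
```

Request:
send_rows --increments '[[[-0.3, 1, -0.3, 0], [0, 1, 0, 0], [0, 1, 0, 0], [0, 1, 0, 0], [0, 0, 0, 0]]]'

```text
time: 30.3
position: [0.556, 0.2487, 0.304]
orientation: [-1.545, -0.332, 0.331]
wrist_force: [-0.1, 0.6, 0.7]
gripper_width: 0.195
```

Request:
send_rows --increments '[[[0, 1, 0, 0], [0, 1, 0, 0], [0, 1, 0, 0], [0, 0, 0, 0]]]'

```text
time: 30.7
position: [0.5563, 0.2488, 0.3018]
orientation: [-1.545, -0.333, 0.33]
wrist_force: [-1.5, 1.3, 4.9]
gripper_width: 0.199
```

```bash
python3 g.py 555.6 248 297
```

```text
t 30.7 p [556.3 248.8 301.8] q [ 0.299  0.515 -0.176  0.877  0.    -0.123] w 17.0 F [-1.5  1.3  4.9] yaw z 114.2 ydown [ 0.002   0.0011 -1.    ]
tool delta [-1.   4.8 -0.5]
```

The plug is in the mouth and sitting on the catches. Pressing now.

Request:
send_rows --increments '[[[0, 1, 0, 0], [0, 1, 0, 0], [0, 1, 0, 0], [0, 0, 0, 0]]]' --grip_force 110

```text
time: 31.1
position: [0.556, 0.2487, 0.2973]
orientation: [-1.545, -0.331, 0.331]
wrist_force: [1.0, 2.7, 1.3]
gripper_width: 0.192
```

Request:
send_rows --increments '[[[0, 1, 0, 0], [0, 1, 0, 0], [0, 0, 0, 0]]]'

```text
time: 31.4
position: [0.5559, 0.2487, 0.2972]
orientation: [-1.545, -0.332, 0.33]
wrist_force: [-3.1, 0.6, 13.4]
gripper_width: 0.192
```

```bash
cat > lid.py <<'E'
from h import *
for n in('scene','wrist','top'):
    W=cloud(cap(n))*1000;P=W.reshape(-1,3);P=P[np.isfinite(P).all(1)];q=P[:,:2]-[555.6,248];d=np.hypot(*q.T)
    m=(d<85)&(d>35)&(P[:,2]>100)&(P[:,2]<135)
    A=np.c_[q[m],np.ones(m.sum())];z=P[m,2];c=np.linalg.lstsq(A,z,rcond=None)[0]
    for _ in range(4):
        k=abs(z-A@c)<2;c=np.linalg.lstsq(A[k],z[k],rcond=None)[0]
    print(n,m.sum(),k.sum(),'z',c[2].round(1),'tilt deg',np.degrees(c[:2]).round(2))
E
python3 g.py 555.6 248 297;python3 lid.py
```

```text
t 31.4 p [555.9 248.7 297.2] q [ 0.3    0.519 -0.182  0.868  0.    -0.123] w 16.4 F [-3.1  0.6 13.4] yaw z 114.2 ydown [ 1.e-03  7.e-04 -1.e+00]
tool delta [-0.6  0.2 -0.6]
scene 2403 2079 z 115.5 tilt deg [0.07 0.01]
wrist 59584 59518 z 114.6 tilt deg [ 0.05 -0.02]
top 3068 2134 z 115.5 tilt deg [-0.03  0.14]
```

It snapped through and now bottoms out at exactly the home height. One more firm press, then release and withdraw.

Request:
send_rows --increments '[[[0, 1, 0, 0], [0, 1, 0, 0], [0, 0, 0, 0], [0, -2, 0, 0], [0, -2, 0, 0], [0, 0, 0, 0]]]'

```text
time: 32.15
position: [0.5559, 0.2487, 0.2974]
orientation: [-1.545, -0.331, 0.332]
wrist_force: [-0.6, 3.1, 2.9]
gripper_width: 0.192
```

Request:
send_rows --increments '[[[0, 0, 0, 0], [0, 0, 0, 0], [0, 0, 0, 0], [0, 0, 0, 0], [0, -10, 0, 0], [0, -25, 0, 0], [0, -35, 0, 0], [0, -35, 0, 0]]]' --grip 50

```text
time: 32.95
position: [0.5556, 0.2484, 0.4043]
orientation: [-1.546, -0.331, 0.332]
wrist_force: [1.2, 0.3, -0.0]
gripper_width: 0.589
```

Request:
send_rows --increments '[[[-10, 0, -20, 0], [-20, 0, -35, 0], [-20, 0, -40, 0], [-20, 0, -40, 0], [-10, 0, -20, 0], [0, 0, 0, 0], [0, 0, 0, 0], [0, 0, 0, 0]]]'

```text
time: 33.75
position: [0.5465, 0.0752, 0.4031]
orientation: [-1.545, -0.332, 0.332]
wrist_force: [0.7, -0.0, 0.7]
gripper_width: 0.583
```

```bash
python3 g.py;python3 lid.py; python3 - <<'E'
from h import *
W0=np.load('scene.npz');c=cap('scene','fin');d=np.abs(c['img'].astype(int)-W0['img']).max(-1)
for n,(u,v) in dict(jar=(345,295),ref=(184,295),vee=(271,290)).items(): print(n,'z change px',int((abs(cloud(c)[v-25:v+25,u-25:u+25,2]-W0['W'][v-25:v+25,u-25:u+25,2])>.006).sum()),'img',np.median(d[v-25:v+25,u-25:u+25]))
E
```

```text
t 33.75 p [546.5  75.2 403.1] q [ 0.003  0.33  -0.191  1.049  0.    -0.42 ] w 49.8 F [ 0.7 -0.   0.7] yaw z 114.26 ydown [ 5.e-04  4.e-04 -1.e+00]
scene 2576 2240 z 115.9 tilt deg [-0.04  0.17]
wrist 17270 17103 z 115.0 tilt deg [0.04 0.13]
top 1785 1269 z 116.4 tilt deg [-0.15 -0.27]
jar z change px 0 img 1.0
ref z change px 1 img 1.0
vee z change px 1 img 2.0
```

The lid is home and level, the bystanders haven't moved, and the robot is clear of everything. Handing in.

```bash
python3 -c "
from workcell import env
print(env.sign_off())"
```

```text
the job is handed in; nothing more can be done
None
```

The job is done and handed in at about 34 s of the 72 s allowed. The bars are in the tub, the empty tray is upright on the mat, and the lid is pressed fully home and level.

**How it went**
- **Tipping:** the interface can't tilt the tool, so I rested the tray on the tub's near rim. I let the handle turn in the jaws, using the jaw opening to control the tilt, until all the bars had gone over the lip.
- **Tray return:** its lip met the mat early and pushed back with a wrist force of up to about 44 N. When I eased off, the tray snapped upright about 45 mm off-centre. I regripped it and set it down in the middle of the mat.
- **Lid:** it snapped past the catches and bottomed out on the rim.

**Last checks**
- **Lid:** the flange top measured 115.0–116.4 mm on the three cameras (115 mm is home), and the tilt was 0.3° or less.
- **Bars:** the tray was empty in the top view and weighed 1.4–2.0 N, its own weight. Only three bars were directly visible in the tub. I took the fourth to be under the uppermost one, and did not see it separately.
- **Tray:** flat, upright and within a few millimetres of the mat's centre.
- **Jar, test block and vee block:** no change in depth or image from the start.

**Disagreements:** the top and wrist cameras differed by 2–3 mm in y. I mostly trusted the wrist camera, and the grasps agreed with it.

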